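# Clear the soil-testing bench: rings, tins and weight back to their holders

## Task

Put the loose test gear on the bench away, each kind in its own holder: one steel ring flat down over each of the two pegs of the peg board, one lidded tin upright in each of the two compartments of the metal tray, and the knobbed brass weight upright down in the round recess of the wooden block. Leave the white sample tub and the palette knife where they are.

Things in the scene. Friction and masses are not known exactly. Their poses are not given: they have to be found in the camera images.
- ring_a_mid (a point): Steel specimen cutting ring (a short open tube) standing flat on the bench: 54 mm outside, 46 mm bore, 30 mm high, about 0.1 kg. The point is the centre of the ring, half-way up (15 mm above its underside); z is the ring's axis. The two rings are alike.
- ring_b_mid (a point): Steel specimen cutting ring (a short open tube) standing flat on the bench: 54 mm outside, 46 mm bore, 30 mm high, about 0.1 kg. The point is the centre of the ring, half-way up (15 mm above its underside); z is the ring's axis. The two rings are alike.
- tin_a_mid (a point): Closed round aluminium moisture tin standing upright on the bench: body 44 mm in diameter and 32 mm high, then a lid 46 mm in diameter and 12 mm high on top; 44 mm high in all, about 70 g. The point is its centre, 22 mm above its underside; z points up through the lid. The two tins are alike.
- tin_b_mid (a point): Closed round aluminium moisture tin standing upright on the bench: body 44 mm in diameter and 32 mm high, then a lid 46 mm in diameter and 12 mm high on top; 44 mm high in all, about 70 g. The point is its centre, 22 mm above its underside; z points up through the lid. The two tins are alike.
- weight_mid (a point): Brass test weight standing upright on the bench: cylinder 44 mm in diameter and 40 mm high, above it a thin neck and a round knob 22 mm in diameter between 46 and 60 mm above the underside; 60 mm high in all, about 0.5 kg. The body or the knob can be gripped. The point is on its axis, 30 mm above its underside; z points up through the knob.
- ring_board: Peg board, fixed to the bench: plywood plate 120 mm (x) by 150 mm (y), 10 mm thick, with two upright wooden pegs 20 mm in diameter at y = +40 mm and y = -40 mm (x = 0); they stand 24 mm above the plate's top, with tapered tips. One ring goes over each peg, resting on the plate. The origin is the centre of the plate's underside, at bench level; z up. The three holders stand in a row beyond the loose things, in any order, each turned by up to 12 degrees.
- tin_tray: Shallow grey metal tray, fixed to the bench: 120 mm (x) by 150 mm (y) outside, walls 4 mm thick and 16 mm high in all, floor 4 mm thick. One 4 mm divider of the same height along x at y = 0 makes two compartments, each 112 mm (x) by 69 mm (y), centred at y = +36.5 mm and y = -36.5 mm. The origin is the centre of its underside, at bench level; z up.
- weight_block: Plain brown wooden block, fixed to the bench: 110 mm by 110 mm, 22 mm high, with one round recess 67 mm in diameter and 10 mm deep in the middle of its top (recess floor 12 mm above the bench). The origin is the centre of its underside, at bench level; z up.
- tub: White lidded plastic sample tub, a bystander, loose: 74 mm across the lid, 76 mm high, standing on the right of the work (-y). The origin is the centre of its underside. Not to be moved.
- knife: Palette knife about 200 mm long, a bystander, loose, lying flat on the left of the work (+y) with its length along its x axis, handle to -x. Not to be moved.
Not all that is in view belongs to the job. Leave any black look-alike of the ring_board alone.

How it is judged:
By the outcome, as a careful person would: the job done as asked, in the order asked, and still so for the second after the job is handed in, with the robot touching nothing.
It also fails if it takes over 112 s, if anything falls off the work surface, if the arm or the gripper's body presses on something with over 40 N, if the wrist force passes 120 N, or if a joint passes its speed limit or range.

## Robot

A 7-joint arm with a two-finger parallel gripper is mounted at the origin on the work surface. World frame = base frame: x ahead of the robot, y to its left, z up, the work surface at z = 0. Lengths are in m, angles in rad, forces in N, time in s.
With the tool pointing down it reaches from about 0.425 to 0.95 m from the base axis. Payload 4.7 kg.
Tool frame: the origin (TCP) lies on the centre line of the jaws, within the pads' length; the fingertips stand 14 mm ahead of it and the grasp point (between the pads) lies 5 mm behind it (env.tip_reach is the distance from the TCP to the fingertips, in m); z points along the fingers, y is the line along which they close (so a half turn about z gives the same grasp; the last joint's range is limited). The gripper opens to 85 mm and grips with 20 to 120 N. Pads are 22 mm wide; open, the fingers measure 114 mm over their backs; the gripper's body (76 mm by 85 mm) begins 54 mm behind the grasp point. The pads swing forward as they close: fully open they stand 13 mm farther back than shut.
Start: joints at [-1.233, 0.469, -0.049, 1.532, 0.024, 1.141, -0.082], TCP at [0.242, 0.63, 0.245] pointing down, gripper open.
Joint ranges: [-2.59, 2.59], [-0.33, 1.99], [-1.39, 1.29], [0.1, 2.45], [-1.04, 4.18], [0.21, 1.99], [-2.66, 2.66]. Speed limits (rad/s): [2.57, 2.57, 3.14, 3.14, 3.14, 3.14, 3.14].

## Interface

Orientations are given as a unit quaternion [x, y, z, w].
In Python, from workcell import sensors, eyes, env gives the robot as it stands.
- The arm moves only by the shell command python3 -m jog 'ROWS' [FORCE]. ROWS is JSON, a list of rows, each a list of 7 numbers: the shift along the tool's x, y, z in units of 25 mm (1.0 is 25 mm), then the turn, a rotation vector about the tool's x, y, z in units of 8 degrees (1.0 is 8 degrees), then the opening, from 0 (shut) to 1 (fully open). In form: [[dx, dy, dz, rx, ry, rz, grip], ...]. A call has 1 to 12 rows; each row shifts and turns the commanded pose from where the row before left it, along the tool's axes as they then stand; what a row does not reach is not made up. A row lasts 1/8 s, in which the tool goes at most 62.5 mm and 10.7 degrees, less where a joint would pass 70% of its speed; a pose out of reach is approached as far as the arm can. A call is refused whole if a number of a shift passes 1 or a number of a turn 1, either way. A call with a gripper value outside its range is refused whole. The fingers move at their own pace and stop on an object; FORCE is the grip in N (left out, the last holds). Time passes only in rows, so rows that do not move let the fingers close. It gives the time, the measured TCP pose, the force, the opening and the grip force at its end, in the units of the state.
- sensors.get_obs(): the state, without advancing time (a new reading comes with each control period).
- eyes.snapshot(name): name is "scene" or "top" or "wrist"; returns the picture (420x560x3 uint8, red, green, blue); there is no depth.
- eyes.get_calibration(name): a dict with "fx", "fy", "cx", "cy" (pixels), "rvec" (rotation vector, rad) and "tvec" (3), from world to camera coordinates, as OpenCV has them. Camera axes: x right, y down, z forward; pixel columns grow to the right and rows downward; lengths in m; the calibration is good to about 2 mm. A picture is of the moment at which its call begins: read the wrist's pose just before it. get_calibration takes no time and is no camera call; for the wrist camera it gives the pose at the moment of the call.
- env.hand_in(): hands the job in; it is judged then, once.
The state is a dict: "t": time; "q": joint angles; "joint_velocities": joint speeds; "joint_torque": joint torques, N m; "tcp_pos": TCP position; "ee_rot": TCP orientation; "force": force on the tool from outside, world axes, zero at the start; "wrist_torque": the same for the moment, N m; "grip_width": finger opening in m; "gripper_force": force on a finger pad.
Only numpy, scipy, OpenCV 4.12 (cv2) and the standard library are available. Lean on these libraries where they do the work, as an engineer would, in place of code of your own. Each camera call takes 0.05 s, during which the arm holds its last target. There are 200 camera calls.

## Working session

There is one attempt and no reset: what is moved stays moved. The work goes in short steps, Python scripts to look and compute and a shell command to move; the robot and the scene stay as the last step left them, time stands still between calls to the robot, and variables do not carry over. Pictures are saved under pics/ and viewed, at most 14 in all, crops included, and the job is handed in when it is done.

```bash
mkdir -p pics; ls
python3 - <<'E'
from workcell import sensors, eyes, env
import cv2
for n in ("top","scene"):
    cv2.imwrite(f"pics/{n}0.png",eyes.snapshot(n)[:,:,::-1]); print(eyes.get_calibration(n))
print(sensors.get_obs()); print(env.tip_reach)
E
```

```text
pics
{'fx': 428.4705794041313, 'fy': 428.4705794041313, 'cx': 281.9458156927747, 'cy': 207.3536026088597, 'rvec': array([ 2.16421395, -2.11908312,  0.13612896]), 'tvec': array([0.00469479, 0.50891354, 1.12822789])}
{'fx': 457.5334492758751, 'fy': 457.5334492758751, 'cx': 277.2377763621121, 'cy': 205.30530525766076, 'rvec': array([ 1.06713608,  2.60603286, -0.7498855 ]), 'tvec': array([ 0.36628497, -0.26856256,  1.29738955])}
{'t': 0.1, 'q': array([-1.23293536,  0.46937458, -0.0485993 ,  1.53357484,  0.02410828,
        1.14096851, -0.08230847]), 'joint_velocities': array([-4.90536745e-04, -2.62343436e-03, -1.81378008e-03, -2.40549964e-03,
        7.28413565e-05,  4.02515941e-04, -9.12943919e-04]), 'joint_torque': array([ 1.09245022e-03, -5.11515963e+01, -4.65137756e-02, -2.38392037e+01,
        1.08499144e-02,  4.37787457e-03,  8.02460391e-06]), 'tcp_pos': array([0.24185976, 0.62965517, 0.24435688]), 'ee_rot': array([ 1.82340634e-01,  9.83235036e-01, -8.60417235e-04, -1.26700862e-04]), 'force': array([ 0.34959059, -0.34643809, -0.04640681]), 'wrist_torque': array([0.02883396, 0.03113152, 0.00085899]), 'gripper_force': 0.0, 'grip_width': 0.08526202706690186}
0.014
```

View pics/top0.png

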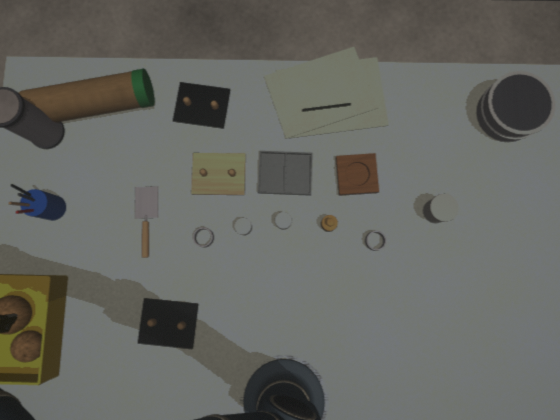

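View pics/scene0.png

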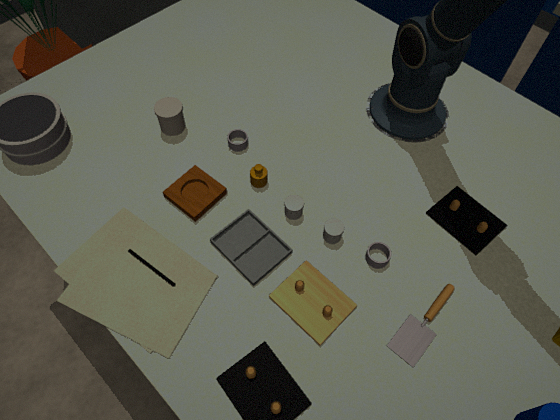

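Candidates (top view): the rings are at (204,237) and (375,240), and the tins at (243,226) and (283,220). The weight is at (329,223), the tray at (285,173) and the block at (357,174). The peg board is the light plywood at (218,174); the black look-alikes at (202,104) and (168,323) are not wanted. The tub is at (441,208) and the knife at (146,220). A close crop will check these choices.

```bash
cat > h.py <<'E'
import numpy as np, cv2
from workcell import sensors, eyes, env
def ray(n,u,v,z,c=None):
    c=c or eyes.get_calibration(n); R,_=cv2.Rodrigues(np.array(c["rvec"])); o=-R.T@c["tvec"]
    d=R.T@np.array([(u-c["cx"])/c["fx"],(v-c["cy"])/c["fy"],1]); return o+d*(z-o[2])/d[2]
E
python3 - <<'E'
from h import *
im=cv2.imread("pics/top0.png"); c=im[135:260,125:400]
c=cv2.convertScaleAbs(cv2.resize(c,None,fx=2.9,fy=2.9,interpolation=cv2.INTER_CUBIC),alpha=1.5)
cv2.imwrite("pics/crop0.png",c)
for k,u,v,z in [("ringL",204,237,.03),("tin1",243,226,.044),("tin2",283,220,.044),("weight",329,223,.06),("ringR",375,240,.03),("peg1",204,173,.034),("peg2",232,173,.034),("tray",285,173,.016),("block",357,174,.022),("tub",443,208,.076)]: print(k,ray("top",u,v,z).round(3))
E
```

```text
ringL [0.424 0.225 0.03 ]
tin1 [0.455 0.119 0.044]
tin2 [0.473 0.012 0.044]
weight [ 0.466 -0.11   0.06 ]
ringR [ 0.426 -0.237  0.03 ]
peg1 [0.6   0.233 0.034]
peg2 [0.602 0.155 0.034]
tray [0.609 0.009 0.016]
block [ 0.608 -0.191  0.022]
tub [ 0.51  -0.406  0.076]
```

View pics/crop0.png

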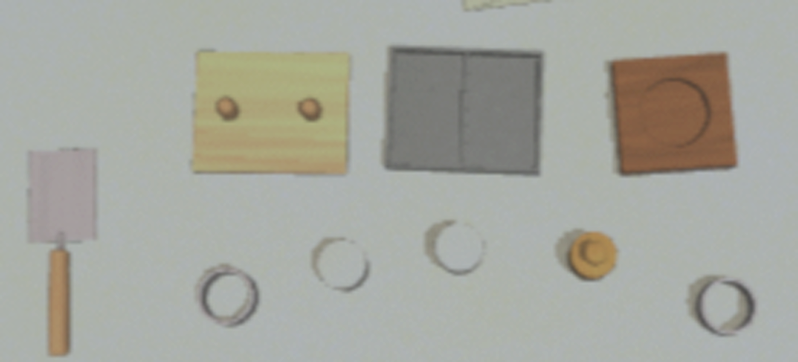

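The crop confirms the choices. At crop pixels, the rings are open tubes at (228,295) and (723,305), and the lidded tins are at (342,263) and (458,246). The weight is at (593,254), the pegs at (227,108) and (310,108), and the recess at (675,112). I'll turn the tool so that its x points along +Y, its y along +X and its z down, and head for the left ring.

```bash
python3 -m jog '[[-1,0,0,0,0,1,1],[-1,0,0,0,0,1,1],[-1,0,0,0,0,1,1],[-1,0,0,0,0,1,1],[-1,0,0,0,0,1,1],[-1,0,0,0,0,1,1],[-1,0,0,0,0,1,1],[-1,0,0,0,0,1,1],[-1,0,0,0,0,0.6,1],[-1,0.8,0,0,0,0,1],[-1,0.8,0,0,0,0,1],[-1,0.6,0,0,0,0,1]]' 30
python3 -m jog '[[-1,0,0,0,0,0,1],[-1,0,0.5,0,0,0,1],[-1,0,1,0,0,0,1],[-1,0,1,0,0,0,1],[-1,0,1,0,0,0,1],[0,0,0,0,0,0,1]]'
cat > w.py <<'E'
import sys
from h import *
o=sensors.get_obs(); c=eyes.get_calibration("wrist"); im=eyes.snapshot("wrist")
cv2.imwrite(f"pics/{sys.argv[1]}.png",im[:,:,::-1]); print(o["tcp_pos"].round(4),o["ee_rot"].round(3),o["q"].round(2))
import pickle; pickle.dump(c,open(f"pics/{sys.argv[1]}.pkl","wb"))
E
python3 w.py w1
```

```text
t: 1.6
tcp_pos: [0.4245, 0.3859, 0.2449]
ee_rot: [0.706, 0.708, -0.0, 0.0]
force: [0.2, 0.1, -0.1]
grip_width: 0.0856
gripper_force: 0.0
t: 2.35
tcp_pos: [0.4224, 0.2594, 0.1562]
ee_rot: [0.707, 0.707, -0.003, -0.0]
force: [-0.3, 0.2, -0.2]
grip_width: 0.085
gripper_force: 0.0
[0.4224 0.2594 0.1562] [ 0.707  0.707 -0.003 -0.   ] [-0.9   0.29  0.32  2.06 -0.12  0.82 -0.51]
```

View pics/w1.png

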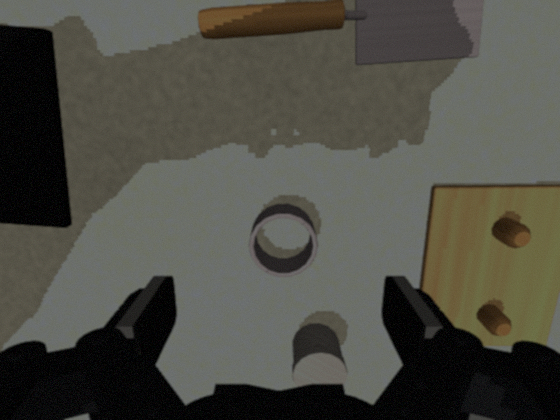

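The ring's top rim is centred near (283,245). The peg tips are near (521,238) and (501,325), and the tin lid is near (320,371).

Run:
```python
from h import *; import pickle
c=pickle.load(open("pics/w1.pkl","rb"))
for k,u,v,z in [("ring",283,245,.03),("pegL",521,238,.034),("pegR",501,325,.034),("tin",320,371,.044)]: print(k,ray("",u,v,z,c).round(4))
for k,u,v,z in [("ringL",378,249,.03),("ringR",237,133,.03),("pegL",328,309,.034),("pegR",299,284,.034),("tin1",334,226,.044),("tin2",294,201,.044),("wt",259,169,.06)]: print("scene",k,ray("scene",u,v,z).round(3))
```

```text
ring [0.4249 0.2297 0.03  ]
pegL [0.6051 0.2374 0.034 ]
pegR [0.6041 0.1611 0.034 ]
tin [0.4558 0.1236 0.044 ]
scene ringL [0.42  0.224 0.03 ]
scene ringR [ 0.418 -0.25   0.03 ]
scene pegL [0.606 0.239 0.034]
scene pegR [0.609 0.159 0.034]
scene tin1 [0.454 0.119 0.044]
scene tin2 [0.47  0.009 0.044]
scene wt [ 0.473 -0.108  0.06 ]
```

```bash
python3 -m jog '[[-0.65,0.06,0,0,0,0,1],[-0.65,0,0,0,0,0,1],[0,0,1,0,0,0,1],[0,0,1,0,0,0,1],[0,0,1,0,0,0,1],[0,0,1,0,0,0,1],[0,0,0.8,0,0,0,1],[0,0,0.4,0,0,0,1],[0,0,0,0,0,0,1],[0,0,0,0,0,0,0.3],[0,0,0,0,0,0,0.3],[0,0,0,0,0,0,0.3]]' 30
python3 -m jog '[[0,0,0,0,0,0,0.3],[0,0,0,0,0,0,0.3],[0,0,0,0,0,0,0.3]]'
```

```text
t: 3.9
tcp_pos: [0.4264, 0.2298, 0.0289]
ee_rot: [0.706, 0.708, 0.001, -0.0]
force: [-1.5, -0.4, 5.7]
grip_width: 0.0527
gripper_force: 30.3
t: 4.28
tcp_pos: [0.4264, 0.2298, 0.0289]
ee_rot: [0.706, 0.708, 0.001, -0.0]
force: [-1.9, -0.7, 6.8]
grip_width: 0.0521
gripper_force: 30.3
```

```bash
python3 -m jog '[[0,0,-0.5,0,0,0,0.3],[0,0,-1,0,0,0,0.3],[0,0,-1,0,0,0,0.3],[0.1,1,-0.5,0,0,0,0.3],[0.15,1,0,0,0,0,0.3],[0,1,0,0,0,0,0.3],[0,1,0,0,0,0,0.3],[0,1,0,0,0,0,0.3],[0,1,0,0,0,0,0.3],[0,0.8,0,0,0,0,0.3],[0,0.3,0,0,0,0,0.3],[0,0,0,0,0,0,0.3]]'
python3 -m jog '[[0,0,0,0,0,0,0.3]]'; python3 w.py w2
```

```text
t: 5.78
tcp_pos: [0.6033, 0.2363, 0.103]
ee_rot: [0.706, 0.708, -0.0, -0.0]
force: [-0.5, -0.4, -1.3]
grip_width: 0.0524
gripper_force: 31.9
t: 5.9
tcp_pos: [0.6024, 0.2366, 0.1028]
ee_rot: [0.706, 0.708, -0.0, -0.0]
force: [-0.7, -0.6, -1.8]
grip_width: 0.0525
gripper_force: 31.9
[0.6024 0.2366 0.1028] [ 0.706  0.708 -0.    -0.   ] [-0.65  0.58  0.3   1.75 -0.22  0.85 -0.25]
```

View pics/w2.png

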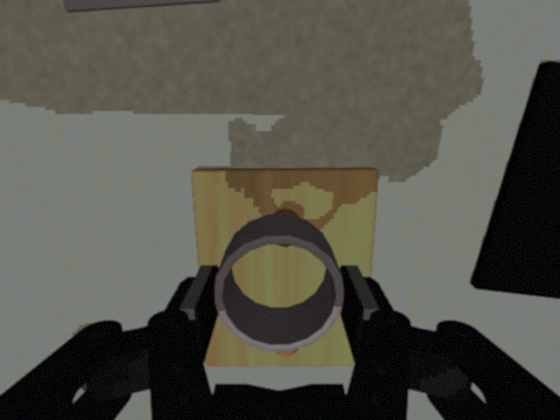

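The ring is held level. The left peg shows behind its back edge near (287,215), the right peg near (287,350), and the plate's far edge runs from (193,169) to (377,169).

Run:
```python
from h import *; import pickle
c=pickle.load(open("pics/w2.pkl","rb"))
for k,u,v,z in [("ringc",281,293,.105),("pegL",288,212,.034),("e1",193,169,.01),("e2",377,169,.01),("pegR",287,348,.034)]: print(k,ray("",u,v,z,c).round(4))
```

```text
ringc [0.6029 0.238  0.105 ]
pegL [0.6073 0.2511 0.034 ]
e1 [0.5476 0.2721 0.01  ]
e2 [0.6639 0.2725 0.01  ]
pegR [0.6077 0.1572 0.034 ]
```

```bash
python3 -m jog '[[0,0.15,0.8,0,0,0,0.3],[0,0,0.8,0,0,0,0.3],[0,0,0.5,0,0,0,0.3],[0,0,0.4,0,0,0,0.3],[0,0,0,0,0,0,0.3],[0,0,0,0,0,0,0.3]]'
```

```text
t: 6.7
tcp_pos: [0.6074, 0.2364, 0.0402]
ee_rot: [0.706, 0.708, 0.0, 0.0]
force: [0.2, -0.0, -0.7]
grip_width: 0.0522
gripper_force: 31.8
```

```bash
python3 -m jog '[[0,0,0,0,0,0,0.9],[0,0,0,0,0,0,0.9],[0,0,0,0,0,0,0.9],[0,0,-0.8,0,0,0,0.9],[0,0,-1,0,0,0,1],[0,0,-1,0,0,0,1],[-1,0,-1,0,0,0,1],[-1,0,-0.5,0,0,0,1],[-1,0,0,0,0,0,1],[-1,0,0,0,0,0,1],[-1,0,0,0,0,0,1],[-1,0,0,0,0,0,1]]'
python3 -m jog '[[-1,-0.5,0,0,0,0,1],[-1,-0.5,0,0,0,0,1],[-1,-0.5,0,0,0,0,1],[-1,-0.5,0,0,0,0,1],[-1,-0.5,0,0,0,0,1],[-1,-0.5,0,0,0,0,1],[-1,-0.8,0,0,0,0,1],[-1,-0.8,0,0,0,0,1],[-1,-0.8,0,0,0,0,1],[-1,-0.8,0,0,0,0,1],[-1,-0.8,0,0,0,0,1],[-0.5,-0.2,0,0,0,0,1]]'
python3 -m jog '[[0,0,0,0,0,0,1],[0,0,0,0,0,0,1]]'; python3 w.py w3
```

```text
t: 8.2
tcp_pos: [0.6075, 0.0844, 0.1482]
ee_rot: [0.706, 0.708, -0.0, 0.0]
force: [0.0, -0.1, -0.2]
grip_width: 0.0851
gripper_force: 0.0
t: 9.7
tcp_pos: [0.4264, -0.203, 0.1479]
ee_rot: [0.707, 0.707, 0.0, -0.0]
force: [1.2, -0.4, -0.5]
grip_width: 0.0852
gripper_force: 0.0
t: 9.95
tcp_pos: [0.4294, -0.2007, 0.1477]
ee_rot: [0.705, 0.709, 0.0, -0.0]
force: [0.2, 0.1, -0.6]
grip_width: 0.0854
gripper_force: 0.0
[ 0.4294 -0.2007  0.1477] [ 0.705  0.709  0.    -0.   ] [-0.02  0.28  0.44  2.12 -0.17  0.78  0.53]
```

View pics/w3.png

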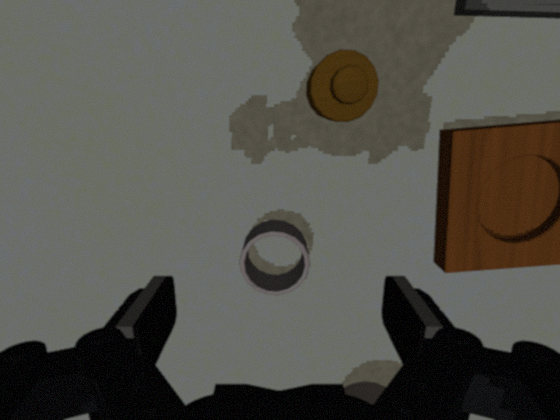

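The right ring's top rim is centred near (274,263), the knob near (350,85), and the recess near (524,197).

Run:
```python
from h import *; import pickle
c=pickle.load(open("pics/w3.pkl","rb"))
for k,u,v,z in [("ring",274,263,.03),("knob",350,85,.058),("recess",524,197,.022),("tubedge",385,390,.076)]: print(k,ray("",u,v,z,c).round(4))
```

```text
ring [ 0.4256 -0.2412  0.03  ]
knob [ 0.4701 -0.115   0.058 ]
recess [ 0.6115 -0.1906  0.022 ]
tubedge [ 0.504  -0.3167  0.076 ]
```

```bash
python3 -m jog '[[-0.8,-0.15,0,0,0,0,1],[-0.8,0,0,0,0,0,1],[0,0,1,0,0,0,1],[0,0,1,0,0,0,1],[0,0,1,0,0,0,1],[0,0,1,0,0,0,1],[0,0,0.5,0,0,0,1],[0,0,0.3,0,0,0,1],[0,0,0,0,0,0,0.3],[0,0,0,0,0,0,0.3],[0,0,0,0,0,0,0.3],[0,0,0,0,0,0,0.3]]' 30
python3 -m jog '[[0,0,0,0,0,0,0.3],[0,0,0,0,0,0,0.3]]'
```

```text
t: 11.5
tcp_pos: [0.4257, -0.2419, 0.0287]
ee_rot: [0.706, 0.708, 0.0, 0.001]
force: [-0.8, 0.9, 6.7]
grip_width: 0.0527
gripper_force: 31.3
t: 11.75
tcp_pos: [0.4256, -0.2419, 0.0288]
ee_rot: [0.706, 0.708, 0.0, 0.001]
force: [-0.8, 0.6, 6.4]
grip_width: 0.0529
gripper_force: 31.3
```

```bash
python3 -m jog '[[0,0,-0.6,0,0,0,0.3],[0,0,-1,0,0,0,0.3],[0,0,-1,0,0,0,0.3],[0,0,-1,0,0,0,0.3],[0.4,1,-0.8,0,0,0,0.3],[0.7,1,0,0,0,0,0.3],[1,1,0,0,0,0,0.3],[1,1,0,0,0,0,0.3],[1,1,0,0,0,0,0.3],[1,1,0,0,0,0,0.3],[1,0.9,0,0,0,0,0.3],[1,0.3,0,0,0,0,0.3]]'
python3 -m jog '[[1,0,0,0,0,0,0.3],[1,0,0,0,0,0,0.3],[1,0,0,0,0,0,0.3],[1,0,0,0,0,0,0.3],[1,0,0,0,0,0,0.3],[1,0,0,0,0,0,0.3],[1,0,0,0,0,0,0.3],[1,0,0.5,0,0,0,0.3],[0.6,0,1,0,0,0,0.3],[0.2,0,0.4,0,0,0,0.3],[0,0,0,0,0,0,0.3]]'
```

```text
t: 13.25
tcp_pos: [0.6057, -0.0625, 0.1386]
ee_rot: [0.706, 0.708, 0.0, 0.001]
force: [0.1, -0.4, -0.9]
grip_width: 0.0527
gripper_force: 31.9
t: 14.62
tcp_pos: [0.6031, 0.1561, 0.0894]
ee_rot: [0.706, 0.708, -0.001, -0.0]
force: [0.2, -0.6, -0.5]
grip_width: 0.0522
gripper_force: 31.9
```

```bash
python3 -m jog '[[0,0.12,0.6,0,0,0,0.3],[0,0,0.6,0,0,0,0.3],[0,0,0.4,0,0,0,0.3],[0,0,0.4,0,0,0,0.3],[0,0,0,0,0,0,0.3],[0,0,0,0,0,0,0.3]]'
```

```text
t: 15.38
tcp_pos: [0.6068, 0.1564, 0.0404]
ee_rot: [0.706, 0.708, 0.0, -0.0]
force: [-0.5, -0.2, -1.2]
grip_width: 0.052
gripper_force: 31.9
```

```bash
python3 -m jog '[[0,0,0,0,0,0,0.9],[0,0,0,0,0,0,0.9],[0,0,0,0,0,0,0.9],[0,0,-0.8,0,0,0,0.9],[0,0,-1,0,0,0,1],[0,0,-1,0,0,0,1],[0,-1,-1,0,0,0,1],[0,-1,-0.5,0,0,0,1],[0,-1,0,0,0,0,1],[0,-1,0,0,0,0,1],[0,-1,0,0,0,0,1],[0,-1,0,0,0,0,1]]'
python3 -m jog '[[0,0,0,0,0,0,1],[0,0,0,0,0,0,1]]'; python3 w.py w4
python3 - <<'E'
from h import *
cv2.imwrite("pics/s4.png",eyes.snapshot("scene")[:,:,::-1])
a=cv2.imread("pics/s4.png")[150:400,180:450]; b=cv2.imread("pics/w4.png")
a=cv2.resize(a,(324,300)); b=cv2.resize(b,(400,300)); cv2.imwrite("pics/c4.png",cv2.convertScaleAbs(np.hstack([a,b]),alpha=1.4))
E
```

```text
t: 16.88
tcp_pos: [0.4564, 0.1559, 0.1492]
ee_rot: [0.706, 0.708, 0.001, 0.0]
force: [-0.2, -0.8, -0.5]
grip_width: 0.0857
gripper_force: 0.0
t: 17.12
tcp_pos: [0.4581, 0.1561, 0.1489]
ee_rot: [0.706, 0.708, 0.001, 0.0]
force: [0.9, -0.4, -0.7]
grip_width: 0.0854
gripper_force: 0.0
[0.4581 0.1561 0.1489] [0.706 0.708 0.001 0.   ] [-0.74  0.29  0.39  2.1  -0.15  0.78 -0.26]
```

View pics/c4.png

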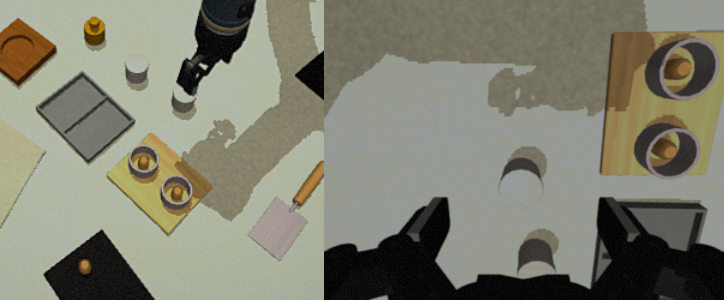

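Both rings sit over the pegs, with the pegs inside the bores. The tin lid is near (522,186) in the composite, which is wrist pixel (277,260).

Run:
```python
from h import *; import pickle
c=pickle.load(open("pics/w4.pkl","rb"))
for k,u,v,z in [("tin",277,261,.044),("tin2",299,379,.044),("traycorner",534,286,.016)]: print(k,ray("",u,v,z,c).round(4))
for k,x,y in [("tl",388,48),("tr",542,52),("br",539,174),("bl",386,168)]: print(k,ray("top",125+x/2.9,135+y/2.9,.016).round(3))
```

```text
tin [0.4568 0.1232 0.044 ]
tin2 [0.4747 0.0197 0.044 ]
traycorner [0.6697 0.0884 0.016 ]
tl [0.669 0.084 0.016]
tr [ 0.668 -0.065  0.016]
br [ 0.548 -0.064  0.016]
bl [0.551 0.083 0.016]
```

```bash
python3 -m jog '[[-0.7,0,0,0,0,0,1],[-0.65,0,0,0,0,0,1],[0,0,1,0,0,0,1],[0,0,1,0,0,0,1],[0,0,1,0,0,0,1],[0,0,1,0,0,0,1],[0,0,0.6,0,0,0,1],[0,0,0,0,0,0,1],[0,0,0,0,0,0,0.3],[0,0,0,0,0,0,0.3],[0,0,0,0,0,0,0.3],[0,0,0,0,0,0,0.3]]' 30
python3 -m jog '[[0,0,0,0,0,0,0.3],[0,0,0,0,0,0,0.3],[0,0,0,0,0,0,0.3]]'
```

```text
t: 18.73
tcp_pos: [0.4573, 0.1224, 0.0338]
ee_rot: [0.706, 0.708, 0.001, 0.0]
force: [-1.9, -0.9, 5.3]
grip_width: 0.0446
gripper_force: 29.9
t: 19.1
tcp_pos: [0.4573, 0.1223, 0.0337]
ee_rot: [0.706, 0.708, 0.001, 0.0]
force: [-1.1, 0.1, 6.0]
grip_width: 0.0447
gripper_force: 29.9
```

```bash
python3 -m jog '[[0,0,-0.6,0,0,0,0.3],[0,0,-1,0,0,0,0.3],[0,0,-1,0,0,0,0.3],[-0.5,0.6,-0.5,0,0,0,0.3],[-0.5,1,0,0,0,0,0.3],[-0.5,1,0,0,0,0,0.3],[-0.5,1,0,0,0,0,0.3],[-0.5,1,0,0,0,0,0.3],[-0.5,1,0,0,0,0,0.3],[0,0.55,0,0,0,0,0.3],[0,0,0,0,0,0,0.3],[0,0,0,0,0,0,0.3]]'
python3 -m jog '[[0,0,0.8,0,0,0,0.3],[0,0,0.8,0,0,0,0.3],[0,0,0.7,0,0,0,0.3],[0,0,0.35,0,0,0,0.3],[0,0,0,0,0,0,0.3],[0,0,0,0,0,0,0.3]]'
```

```text
t: 20.6
tcp_pos: [0.6097, 0.0486, 0.1102]
ee_rot: [0.706, 0.709, -0.0, -0.001]
force: [1.0, -0.1, -0.5]
grip_width: 0.0448
gripper_force: 30.8
t: 21.35
tcp_pos: [0.6114, 0.0476, 0.0445]
ee_rot: [0.706, 0.708, 0.0, 0.0]
force: [1.4, 0.6, -0.2]
grip_width: 0.0449
gripper_force: 30.8
```

```bash
python3 -m jog '[[0,0,0.25,0,0,0,0.3],[0,0,0,0,0,0,0.3],[0,0,0,0,0,0,0.8],[0,0,0,0,0,0,0.8],[0,0,0,0,0,0,0.8],[0,0,-0.6,0,0,0,0.8],[0,0,-1,0,0,0,1],[0,0,-1,0,0,0,1],[0,-0.6,-1,0,0,0,1],[-0.4,-1,0,0,0,0,1],[-0.5,-1,0,0,0,0,1],[-0.4,-1,0,0,0,0,1]]'
python3 -m jog '[[0,-1,0,0,0,0,1],[0,-0.9,0,0,0,0,1],[0,0,0,0,0,0,1],[0,0,0,0,0,0,1]]'; python3 w.py w5
```

```text
t: 22.85
tcp_pos: [0.5205, 0.0143, 0.129]
ee_rot: [0.706, 0.708, 0.001, 0.0]
force: [0.4, -0.8, 0.3]
grip_width: 0.0854
gripper_force: 0.0
t: 23.35
tcp_pos: [0.4748, 0.0148, 0.1286]
ee_rot: [0.706, 0.708, 0.001, 0.001]
force: [1.6, -0.7, 0.7]
grip_width: 0.0851
gripper_force: 0.0
[0.4748 0.0148 0.1286] [0.706 0.708 0.001 0.001] [-0.47  0.31  0.42  2.14 -0.19  0.73  0.08]
```

View pics/w5.png

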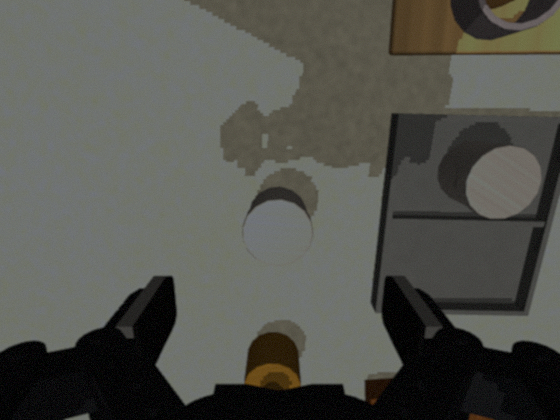

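The first tin stands upright in the far compartment, with its lid at (503,182). The second tin's lid is centred at (278,232).

Run:
```python
from h import *; import pickle
c=pickle.load(open("pics/w5.pkl","rb"))
for k,u,v,z in [("tin2",278,232,.044),("tin1",503,182,.048),("weight",274,383,.058),("tray bl",377,309,.016),("div",393,215,.016),("tray br",528,312,.016)]: print(k,ray("",u,v,z,c).round(4))
```

```text
tin2 [0.4742 0.0113 0.044 ]
tin1 [0.6103 0.0451 0.048 ]
weight [ 0.4717 -0.0944  0.058 ]
tray bl [ 0.5516 -0.0623  0.016 ]
div [0.5566 0.0144 0.016 ]
tray br [ 0.6702 -0.0648  0.016 ]
```

```bash
python3 -m jog '[[-0.1,0,1,0,0,0,1],[0,0,1,0,0,0,1],[0,0,1,0,0,0,1],[0,0,0.75,0,0,0,1],[0,0,0,0,0,0,1],[0,0,0,0,0,0,0.3],[0,0,0,0,0,0,0.3],[0,0,0,0,0,0,0.3],[0,0,0,0,0,0,0.3],[0,0,0,0,0,0,0.3],[0,0,0,0,0,0,0.3]]' 30
python3 -m jog '[[0,0,-0.6,0,0,0,0.3],[0,0,-1,0,0,0,0.3],[0,0,-1,0,0,0,0.3],[-0.3,0.6,-0.5,0,0,0,0.3],[-0.3,1,0,0,0,0,0.3],[-0.3,1,0,0,0,0,0.3],[-0.3,1,0,0,0,0,0.3],[-0.3,1,0,0,0,0,0.3],[0,0.85,0,0,0,0,0.3],[0,0,0,0,0,0,0.3],[0,0,0,0,0,0,0.3]]'
```

```text
t: 24.78
tcp_pos: [0.4742, 0.0123, 0.035]
ee_rot: [0.706, 0.708, 0.001, 0.0]
force: [-1.0, 0.4, 6.8]
grip_width: 0.0443
gripper_force: 30.2
t: 26.15
tcp_pos: [0.6088, -0.0248, 0.1117]
ee_rot: [0.706, 0.708, -0.0, -0.0]
force: [-0.2, -0.0, -0.7]
grip_width: 0.0448
gripper_force: 30.9
```

```bash
python3 -m jog '[[0,0,0.8,0,0,0,0.3],[0,0,0.8,0,0,0,0.3],[0,0,0.7,0,0,0,0.3],[0,0,0.5,0,0,0,0.3],[0,0,0.05,0,0,0,0.3],[0,0,0,0,0,0,0.3],[0,0,0,0,0,0,0.8],[0,0,0,0,0,0,0.8],[0,0,0,0,0,0,0.8],[0,0,-0.6,0,0,0,0.8],[0,0,-1,0,0,0,1],[0,0,-1,0,0,0,1]]'
python3 -m jog '[[-0.4,-0.5,-1,0,0,0,1],[-1,-1,-0.4,0,0,0,1],[-1,-1,0,0,0,0,1],[-1,-1,0,0,0,0,1],[0,-1,0,0,0,0,1],[0,-1,0,0,0,0,1],[0,0,0,0,0,0,1],[0,0,0,0,0,0,1]]'; python3 w.py w6
```

```text
t: 27.65
tcp_pos: [0.6101, -0.025, 0.107]
ee_rot: [0.706, 0.708, 0.0, 0.0]
force: [-0.4, 0.7, 0.4]
grip_width: 0.0857
gripper_force: 0.0
t: 28.65
tcp_pos: [0.474, -0.1103, 0.1411]
ee_rot: [0.706, 0.708, 0.001, 0.001]
force: [1.2, 0.2, 0.6]
grip_width: 0.085
gripper_force: 0.0
[ 0.474  -0.1103  0.1411] [0.706 0.708 0.001 0.001] [-0.24  0.31  0.46  2.1  -0.2   0.77  0.35]
```

View pics/w6.png

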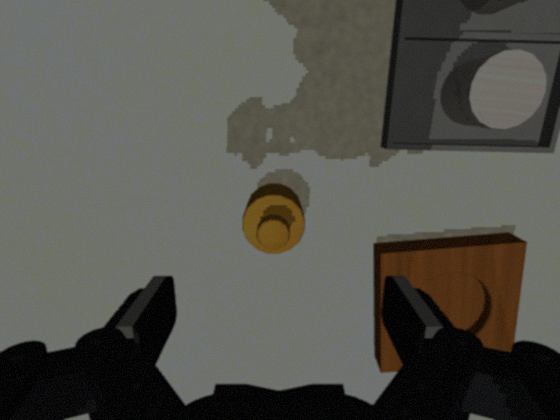

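The second tin is upright in the near compartment, with its lid at (508,88). The knob is at (273,234), and the block's top corners show near (376,245), (524,240), (382,371) and (514,352).

Run:
```python
from h import *; import pickle
c=pickle.load(open("pics/w6.pkl","rb"))
for k,u,v,z in [("knob",273,234,.059),("body",273,222,.04),("tl",376,250,.022),("tr",524,241,.022),("bl",381,371,.022),("recess right",490,300,.022)]: print(k,ray("",u,v,z,c).round(4))
for k,x,y in [("recess",675,112),("tl",609,60),("tr",726,54),("br",736,166),("bl",619,173)]: print(k,ray("top",125+x/2.9,135+y/2.9,.022).round(4))
```

```text
knob [ 0.4701 -0.1143  0.059 ]
body [ 0.4699 -0.1125  0.04  ]
tl [ 0.5478 -0.1406  0.022 ]
tr [ 0.6589 -0.133   0.022 ]
bl [ 0.5613 -0.2514  0.022 ]
recess right [ 0.6421 -0.1832  0.022 ]
recess [ 0.6095 -0.1926  0.022 ]
tl [ 0.6594 -0.1294  0.022 ]
tr [ 0.6675 -0.2418  0.022 ]
br [ 0.5581 -0.2503  0.022 ]
bl [ 0.5492 -0.1394  0.022 ]
```

```bash
python3 -m jog '[[-0.1,-0.15,1,0,0,0,1],[0,0,1,0,0,0,1],[0,0,1,0,0,0,1],[0,0,0.9,0,0,0,1],[0,0,0.5,0,0,0,1],[0,0,0,0,0,0,1],[0,0,0,0,0,0,0.3],[0,0,0,0,0,0,0.3],[0,0,0,0,0,0,0.3],[0,0,0,0,0,0,0.3],[0,0,0,0,0,0,0.3],[0,0,0,0,0,0,0.3]]' 60
python3 -m jog '[[0,0,0,0,0,0,0.3],[0,0,-0.5,0,0,0,0.3],[0,0,-1,0,0,0,0.3],[0,0,-1,0,0,0,0.3],[-0.5,0.6,-0.5,0,0,0,0.3],[-0.5,1,0,0,0,0,0.3],[-0.6,1,0,0,0,0,0.3],[-0.6,1,0,0,0,0,0.3],[-0.5,1,0,0,0,0,0.3],[-0.4,1,0,0,0,0,0.3],[0,0,0,0,0,0,0.3],[0,0,0,0,0,0,0.3]]'; python3 w.py w7
```

```text
t: 30.2
tcp_pos: [0.47, -0.1129, 0.0315]
ee_rot: [0.706, 0.708, 0.001, 0.001]
force: [0.4, 1.2, 6.7]
grip_width: 0.0421
gripper_force: 60.1
t: 31.7
tcp_pos: [0.6078, -0.1894, 0.1048]
ee_rot: [0.706, 0.708, -0.001, -0.001]
force: [0.8, -0.1, -4.7]
grip_width: 0.042
gripper_force: 62.1
[ 0.6078 -0.1894  0.1048] [ 0.706  0.708 -0.001 -0.001] [-0.06  0.58  0.42  1.78 -0.3   0.85  0.5 ]
```

View pics/w7.png

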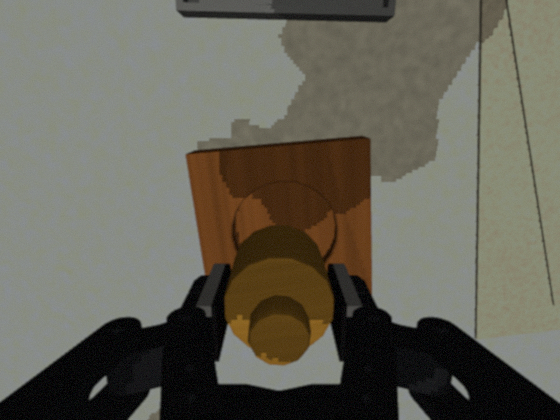

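The weight is held upright. The recess rim shows its left edge at (233,228), right at (337,228) and top at (284,181).

Run:
```python
from h import *; import pickle
c=pickle.load(open("pics/w7.pkl","rb"))
for u,v in [(233,228),(337,228),(284,181)]: print(ray("",u,v,.022,c).round(4))
```

```text
[ 0.5781 -0.1897  0.022 ]
[ 0.6441 -0.1894  0.022 ]
[ 0.6103 -0.1592  0.022 ]
```

```bash
python3 -m jog '[[-0.12,0.1,0.7,0,0,0,0.3],[0,0,0.7,0,0,0,0.3],[0,0,0.5,0,0,0,0.3],[0,0,0.3,0,0,0,0.3],[0,0,0.2,0,0,0,0.3],[0,0,0,0,0,0,0.3],[0,0,0,0,0,0,0.3]]'
```

```text
t: 32.62
tcp_pos: [0.612, -0.193, 0.0457]
ee_rot: [0.706, 0.708, 0.0, 0.0]
force: [-0.2, -0.1, -4.4]
grip_width: 0.0421
gripper_force: 62.3
```

```bash
python3 -m jog '[[0,0,0.1,0,0,0,0.3],[0,0,0,0,0,0,0.3],[0,0,0,0,0,0,0.8],[0,0,0,0,0,0,0.8],[0,0,0,0,0,0,0.8],[0,0,-0.5,0,0,0,0.8],[0,0,-1,0,0,0,1],[0,0,-1,0,0,0,1],[0,0,-1,0,0,0,1],[0.5,-1,-1,0,0,0,1],[0.5,-1,-1,0,0,0,1],[1,-1,-0.5,0,0,0,1]]'
python3 -m jog '[[1,-1,0,0,0,0,1],[1,-0.5,0,0,0,0,1],[0,0,0,0,0,0,1],[0,0,0,0,0,0,1]]'
python3 - <<'E'
from h import *
a=eyes.snapshot("scene")[80:380,120:480,::-1]; cv2.imwrite("pics/fin.png",cv2.convertScaleAbs(cv2.resize(a,(720,600)),alpha=1.3))
E
```

```text
t: 34.12
tcp_pos: [0.5363, -0.1441, 0.1952]
ee_rot: [0.707, 0.707, 0.001, 0.002]
force: [-0.3, 0.8, 1.1]
grip_width: 0.0851
gripper_force: 0.0
t: 34.62
tcp_pos: [0.4995, -0.094, 0.1935]
ee_rot: [0.706, 0.708, 0.0, 0.001]
force: [0.3, -0.5, 0.2]
grip_width: 0.0854
gripper_force: 0.0
```

View pics/fin.png

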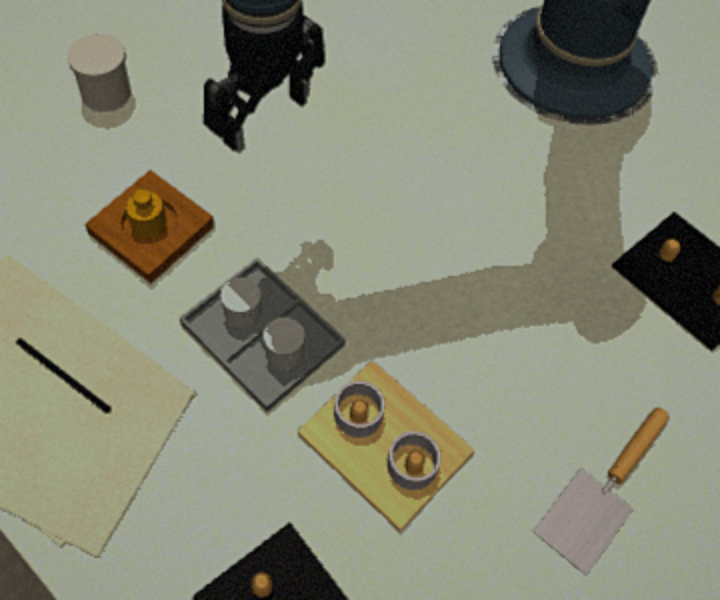

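The final picture shows both rings flat over their pegs at (359,410) and (414,460). The tins are upright in separate compartments at (241,305) and (284,342), and the weight is upright in the recess at (147,217). The tub and knife look untouched, and the gripper is clear of everything.

```bash
python3 -c "
from workcell import env
print(env.hand_in())"
```

```text
the job is handed in; nothing more can be done
None
```

The job is handed in at about 35 s: both rings are on the pegs, a tin is in each tray compartment and the weight is in the recess; the tub and knife were left alone.

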